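Reset a roll-down tester: sleeve up to the catch, rider back to zero

ROBOT

A 6-joint arm with a two-finger parallel gripper is mounted at the origin on a cart in front of the work surface, level with it; the furniture and walls round the work are solid. World frame = base frame: x ahead of the robot, y to its left, z up, the work surface at z = 0. Lengths are in m, angles in degrees, forces in N, time in s.
With the tool pointing down it reaches from about 0.4 to 0.825 m from the base axis. Payload 7 kg.
Tool frame: the origin (TCP) lies at the very end of the fingers, on their centre line; the grasp point (between the pads) lies 19 mm behind it (r.grip_depth is the distance from the TCP to the grasp point, in m); z points along the fingers, y is the line along which they close (so a half turn about z gives the same grasp; the last joint's range is limited). The gripper opens to 88 mm and grips with 3 to 60 N. Pads are 19 mm wide; open, the fingers measure 130 mm over their backs; the gripper's body (78 mm by 193 mm) begins 47 mm behind the grasp point.
Start: joints at [-46.977, 20.546, 0.682, 0, -70.136, -16.507], TCP at [0.301, -0.604, 0.227] pointing down, gripper open.
Joint ranges: [-176.03, 176.03], [-82.01, 121.73], [-58.28, 71.71], [-173.87, 95.51], [-174.79, -0.11], [-173.66, 173.66]. Speed limits (degrees/s): [136.94, 136.94, 172.46, 180, 180, 180].

INTERFACE

Orientations are given as [roll, pitch, yaw] about the fixed x, y, z axes, in that order (R = Rz(yaw) Ry(pitch) Rx(roll)).
In Python, from plant import r gives the robot as it stands.
- The arm moves only by the tool play_rows, never from a script. Its argument "rows" is a list that holds one entry, the list of rows, each a list of 5 numbers: the closure, from 0 (fully open) to 1 (shut), then the shift along the tool's x, y, z each as a share of 0.5 m, from -1 to 1, then the turn about the tool's z as a share of 1.5 rad, from -1 to 1. A call has exactly 8 rows; each row is the pose to reach, as a shift and turn from the pose commanded when the call began, along the tool's axes at that moment; what a row does not reach only later rows make up. A row lasts 1/12 s, in which the tool goes at most 41.7 mm and 7.16 degrees, less where a joint would pass 70% of its speed; a pose out of reach is approached as far as the arm can. A call with a number of a shift or a turn outside -1 to 1 is refused whole. A call with a gripper value outside its range is refused whole. The fingers move at their own pace and stop on an object; "squeeze" is the grip in N (left out, the last holds). Time passes only in rows, so rows that repeat a pose let the fingers close, or fill a call up. It gives the time, the measured TCP pose, the force, the opening and the grip force at its end, in the units of the state.
- r.get_state(): the state, without advancing time (a new reading comes with each control period).
- r.capture(name): name is "side" or "top"; returns the picture (480x640x3 uint8, red, green, blue); there is no depth.
- r.camera_info(name): a dict with "fovy" (degrees; the focal length in pixels is half the picture's height over the tangent of half this angle, whatever the lens; pixels are square), "cx", "cy" (the principal point, pixels), "k1" (the pictures are not rectified: a ray, as slopes to the right and down, at radius r is drawn at 1 + k1 r^2 times it, then the intrinsics apply), "pose" (4x4, takes a point from camera to world coordinates). Camera axes: x right, y down, z forward; pixel columns grow to the right and rows downward; lengths in m; the calibration is good to about 2 mm. A picture is of the moment at which its call begins. camera_info takes no time and is no camera call.
- r.close_job(): hands the job in; it is judged then, once.
The state is a dict: "time_s": time; "joints": joint angles; "qd": joint speeds; "joint_torque": joint torques, N m; "tcp_pos": TCP position; "eef_rot": TCP orientation; "contact_force": force on the tool from outside, world axes, zero at the start; "moment": the same for the moment, N m; "gripper_width": finger opening in m; "gripper_force": force on a finger pad.
Only numpy, scipy, OpenCV 4.12 (cv2) and the standard library are available. Lean on these libraries where they do the work, as an engineer would, in place of code of your own. Each camera call takes 0.05 s, during which the arm holds its last target. There are 200 camera calls.

TASK

Get the roll-down tester ready for its next run without gripping or lifting anything. With closed fingertips, push the bronze bearing sleeve slowly and steadily up the chute to its stop, so that the sprung catch rises behind it and holds it there; stay behind it all the way, so that it neither shoots ahead nor rolls back. Also push the distance rider beside the run-out back to zero, up against its stop at the foot of the chute, and leave the bottle, the tub and the spare bush where they stand.

Things in the scene. Friction and masses are not known exactly. Their poses are not given: they have to be found in the camera images.
- tester: Fixed aluminium bench device, 300 mm long, 130 wide. Origin on the worktop under mid-lane at the foot of the chute; x points up the chute (level), y to the left, z up. x -143 to 0 mm: flat run-out, 12 mm above the worktop; from x = 0 the chute rises at 7 degrees. Lane y -42 to +42 mm between guides 8 mm thick, 10 mm high. A 7 mm high rubber strip closes the run-out's lower end.
- seat (a point): Where the sleeve's centre is when it touches its stop (two rubber buffers 135 mm up the slope, on a plate 30 mm high): tester frame x 116.2, y 0, z 42.4 mm. The raised catch holds the sleeve 0 to 4 mm short of it. Outside the left guide, at x 60 to 90, y +54 to +66 mm, is the catch's release paddle: do not press it.
- sleeve: Bronze bearing sleeve, hollow, smooth and lightly oiled, 32 mm outside diameter, 80 mm long, about 0.27 kg; it rolls very freely, so on the chute it runs back down unless held. Origin at its centre; its own y axis is its axis of rotation, across the lane. It starts on the flat run-out, centre 28 mm above the worktop at tester x -62 to -30 mm, short of the rider's flag.
- catch (a joint): Spring catch in the chute, rad: 0 raised, 0.28 pressed flush. Two dark tongues, 29 to 39 mm either side of mid-lane, hinged 65 mm up the slope, 36 mm long; raised, their free ends stand 10 mm proud. The rolling sleeve's weight presses them down; they spring up behind it when it is within 3 mm of the stop. Between them the chute is plain for 58 mm, room for a pushing finger.
- rider: Distance rider on its rod right of the lane: dark block 20 x 16 x 20 mm, origin at its centre: tester y -62, z 34 mm; x is -19 mm at zero (touching the bracket at the chute's foot), down to -131. Upright post on top, 10 mm diameter, to 65 mm above the worktop. Thin flag 26 to 38 mm up reaches into the lane to y -30. Rod brackets 44 mm high. About 1 N slides it; it stays where left.
- spare_bush: A shorter bronze bush, 26 mm diameter, 34 mm high, standing on end beside the tester; bystander. Origin at its centre.
- flux_bottle: Small brown bottle with a black cap, 36 mm diameter, 70 mm high; bystander. Origin under its foot.
- pill_tub: Cream tub with a white lid, 33 mm diameter, 55 mm high; bystander. Origin under its foot.

How it is judged:
By the outcome, as a careful person would: the job done as asked, in the order asked, and still so for the second after the job is handed in, with the robot touching nothing.
It also fails if it takes over 48 s, if anything falls off the work surface, if the arm or the gripper's body presses on something with over 40 N, if the wrist force passes 120 N, or if a joint passes its speed limit or range.

## Working session

There is one attempt and no reset: what is moved stays moved. The work goes in short steps, Python scripts to look and compute and a tool call to move; the robot and the scene stay as the last step left them, time stands still between calls to the robot, and variables do not carry over. Pictures are saved under pics/ and viewed, at most 10 in all, crops included, and the job is handed in when it is done.

Besides the shell and the picture viewer there is one more tool, called after ">>>" in YAML: its name, and indented under it one key for each argument. play_rows: Moves the arm, as the interface text tells. Its arguments: {"type":"object","properties":{"rows":{"type":"array","items":{"type":"array","items":{"type":"array","items":{"type":"number"}}}},"squeeze":{"type":"number"}},"required":["rows"]}

```bash
mkdir -p pics; python3 - <<'E'
from plant import r
import cv2
for n in("top","side"):
    cv2.imwrite(f"pics/{n}0.png",r.capture(n)[:,:,::-1])
    i=r.camera_info(n);print(n,i)
s=r.get_state();print(s["time_s"],s["tcp_pos"],s["eef_rot"],s["gripper_width"])
E
```

```text
top {'fovy': 45.67237400950764, 'cx': 322.19367183695175, 'cy': 238.48345019855705, 'k1': -0.0355170800599798, 'pose': array([[-5.13519048e-04, -9.75956849e-01,  2.17963221e-01,
         3.38096275e-01],
       [-9.99999254e-01,  7.42723289e-04,  9.69646228e-04,
        -9.89412045e-02],
       [-1.10821924e-03, -2.17962560e-01, -9.75956502e-01,
         9.00142786e-01],
       [ 0.00000000e+00,  0.00000000e+00,  0.00000000e+00,
         1.00000000e+00]])}
side {'fovy': 45.32263066943773, 'cx': 315.5274505459516, 'cy': 232.53200448047835, 'k1': 0.06064244941731347, 'pose': array([[ 0.99716919, -0.06091195,  0.04408335,  0.47483755],
       [-0.07121201, -0.57688272,  0.81371689, -0.78560793],
       [-0.02413416, -0.81455268, -0.57958734,  0.53260417],
       [ 0.        ,  0.        ,  0.        ,  1.        ]])}
0.1 [ 0.30117494 -0.6036102   0.22572602] [ 1.79916621e+02 -6.15590184e-03 -1.53486929e+02] 0.08777691318257669
```

View pics/top0.png

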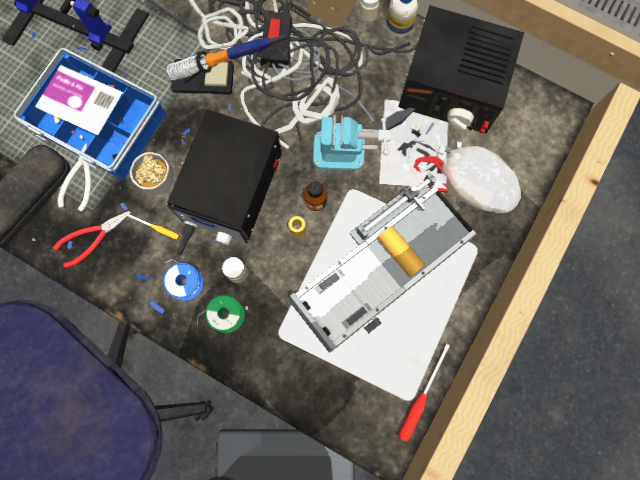

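View pics/side0.png

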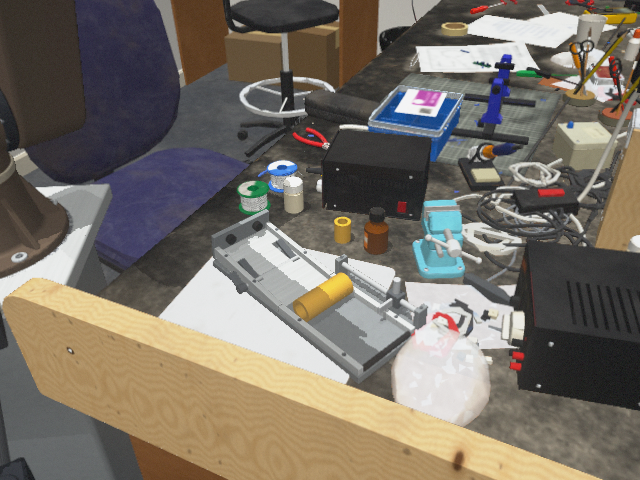

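The tester's chute top is at lower left of the top view (~310,325), with the run-out at upper right (~455,215). The sleeve is at ~(401,251), the rider and its rod at upper left (~360–440, 190–235), and the paddle at ~(373,325). I'll enlarge this.

```bash
python3 - <<'E'
import cv2
a=cv2.imread("pics/top0.png")[180:355,280:480];cv2.imwrite("pics/t1.png",cv2.resize(a,None,fx=4,fy=3.4,interpolation=2) if 0 else cv2.resize(a,None,fx=3.4,fy=3.4,interpolation=2))
a=cv2.imread("pics/side0.png")[200:380,205:435];cv2.imwrite("pics/s1.png",cv2.resize(a,None,fx=3.3,fy=3.3,interpolation=2))
E
```

```text
(no output)
```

View pics/t1.png

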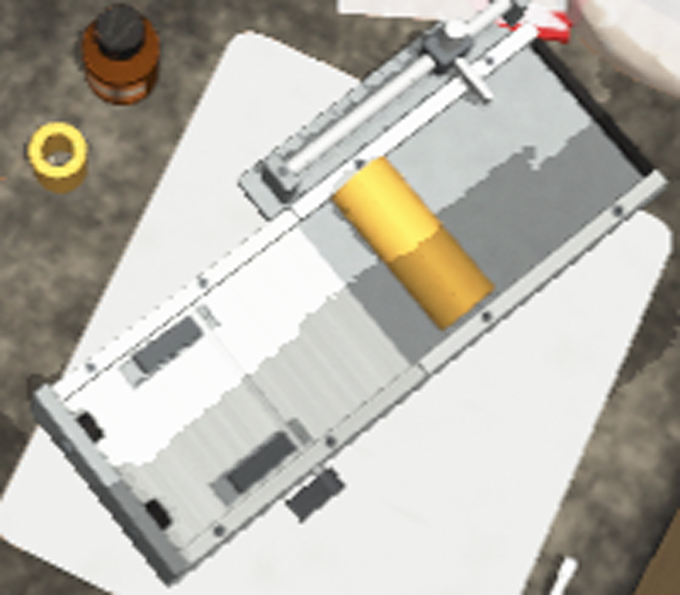

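View pics/s1.png

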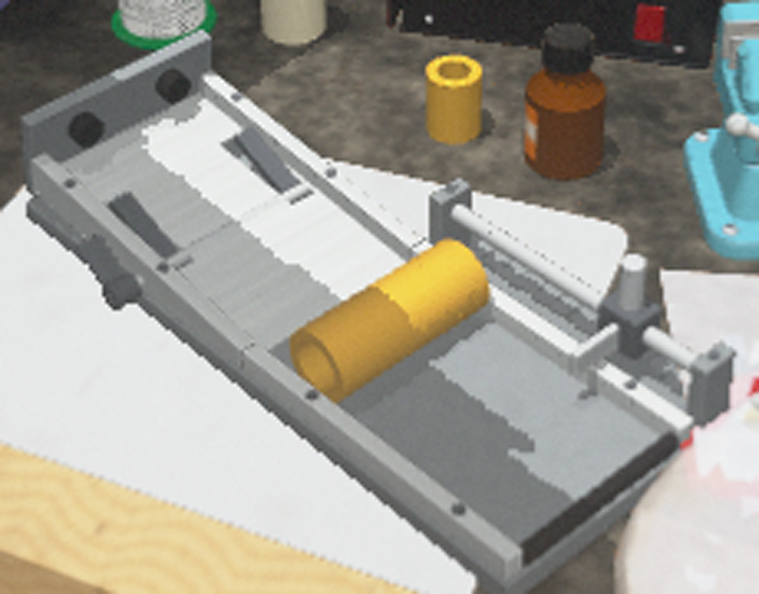

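Top crop: sleeve corners are at (335,190),(383,157),(493,292),(445,328). The guide joints are at (297,213)/(422,372), the run-out's left end is at (665,180), the rider post is at ~(457,35) and the flag tip at (489,100). The side crop agrees: post top (633,263), left guide end (520,550). Next I'll fit the tester pose.

```bash
cat > h.py <<'E'
import numpy as np
from plant import r
from scipy.optimize import least_squares
C={n:r.camera_info(n) for n in("top","side")}
def proj(n,P):
    i=C[n];T=np.linalg.inv(i["pose"]);p=T[:3,:3]@P+T[:3,3];s=p[:2]/p[2]
    s=s*(1+i["k1"]*(s@s));f=240/np.tan(np.radians(i["fovy"]/2));return f*s+[i["cx"],i["cy"]]
def w(t,p):
    c,s=np.cos(t[2]),np.sin(t[2]);p=np.array(p)/1000
    return np.array([t[0]+c*p[0]-s*p[1],t[1]+s*p[0]+c*p[1],p[2]])
def px(n,u,v): return np.array([280+u/3.4,180+v/3.4]) if n=="top" else np.array([205+u/3.3,200+v/3.3])
def meas(n,u,v,z):
    g=px(n,u,v);return least_squares(lambda q:proj(n,np.array([q[0],q[1],z/1000]))-g,[.45,-.2]).x
def tf(t,q):
    d=q-t[:2];c,s=np.cos(t[2]),np.sin(t[2]);return np.array([c*d[0]+s*d[1],-s*d[0]+c*d[1]])*1000
E
cat > fit.py <<'E'
from h import *
K=[("top",422,370,0,50,22),("top",665,178,-143,50,22),("top",297,211,0,-50,22),("top",412,362,0,42,12),
("side",520,553,-143,46,22),("side",245,347,0,46,22),("side",690,432,-143,-50,22),("side",420,243,0,-46,22)]
f=lambda t:np.concatenate([proj(k[0],w(t,k[3:]))-px(*k[:3]) for k in K])
s=least_squares(f,[.45,-.2,2.5],loss="soft_l1");t=s.x
print(t[:2],np.degrees(t[2]));print(f(t).reshape(-1,2).round(1))
np.save("t.npy",t)
for nm,m in dict(sleeveR=("top",359,173,28),sleeveL=("top",469,310,28),sleeveC=("top",414,241,30),post=("top",457,32,65),postS=("side",633,264,65),flagtip=("top",489,100,38),cap=("top",122,28,70),bush=("top",57,148,34),paddle=("top",315,494,30)).items():
    q=meas(*m);print(nm,q.round(4),tf(t,q).round(1))
E
python3 fit.py
```

```text
[ 0.49312344 -0.19858811] 128.30705655299417
[[ 3.   0.2]
 [ 0.3  0.9]
 [-1.1 -2.5]
 [ 1.7 -0.6]
 [-2.5 -0.8]
 [ 1.6  0.2]
 [ 0.  -5.3]
 [-0.4  0.3]]
sleeveR [ 0.5451 -0.1978] [-31.6 -41.2]
sleeveL [ 0.4809 -0.2464] [-29.9  39.3]
sleeveC [ 0.5125 -0.222 ] [-30.4  -0.7]
post [ 0.6016 -0.2395] [-99.3 -59.7]
postS [ 0.6042 -0.2418] [-102.8  -60.4]
flagtip [ 0.5773 -0.2576] [-98.5 -29.4]
cap [ 0.6019 -0.0885] [  18.9 -153.6]
bush [ 0.5556 -0.0583] [  71.4 -136. ]
paddle [ 0.3977 -0.1744] [78.1 59.9]
```

```bash
cat >> h.py <<'E'
def shift(t,p,yaw_t=None):
    from scipy.spatial.transform import Rotation as Ro
    s=r.get_state();R=Ro.from_euler("xyz",s["eef_rot"],degrees=True).as_matrix()
    d=R.T@(w(t,p)-s["tcp_pos"])
    print("t",s["time_s"],"tester",tf(t,s["tcp_pos"][:2]).round(1),"z",(s["tcp_pos"][2]*1000).round(1),"yaw",s["eef_rot"].round(2),"F",s["contact_force"].round(1),"w",s["gripper_width"])
    print("shift shares",(d/.5).round(4), "turn share" , np.radians((s["eef_rot"][2]-np.degrees(t[2])+180)%360-180)/1.5)
E
sed -i 's/("side",690,432,-143,-50,22),//' fit.py
python3 fit.py; python3 - <<'E'
from h import *
t=np.load("t.npy")
def at(n,u,v,z):
    return least_squares(lambda q:proj(n,np.array([q[0],q[1],z]))-np.array([u,v]),[.45,-.2]).x.round(3)
print("box",at("top",405,115,0),at("side",520,375,0),at("top",415,90,.1),at("side",525,245,.1),"vise",at("top",340,165,0),at("top",345,120,.08))
for z in(0,.1,.2):print("board",z,at("top",520,265,z),at("top",560,270,z))
shift(t,(-68,0,120))
E
```

```text
[ 0.4928201  -0.19833748] 128.8145254790339
[[ 3.   0.2]
 [-0.2  0.3]
 [-1.5 -2.1]
 [ 1.7 -0.5]
 [-1.7 -1.3]
 [ 1.5  0.2]
 [-0.8  0. ]]
sleeveR [ 0.5451 -0.1978] [-32.3 -41. ]
sleeveL [ 0.4809 -0.2464] [-30.   39.5]
sleeveC [ 0.5125 -0.222 ] [-30.8  -0.5]
post [ 0.6016 -0.2395] [-100.2  -58.9]
postS [ 0.6042 -0.2418] [-103.7  -59.5]
flagtip [ 0.5773 -0.2576] [-99.1 -28.6]
cap [ 0.6019 -0.0885] [  17.2 -153.8]
bush [ 0.5556 -0.0583] [  69.8 -136.7]
paddle [ 0.3977 -0.1744] [78.3 59.1]
box [ 0.755 -0.239] [ 0.732 -0.348] [ 0.75 -0.24] [ 0.763 -0.232] vise [ 0.665 -0.128] [ 0.709 -0.134]
board 0 [ 0.495 -0.416] [ 0.487 -0.48 ]
board 0.1 [ 0.478 -0.381] [ 0.47  -0.438]
board 0.2 [ 0.46  -0.346] [ 0.454 -0.396]
t 0.1 tester [-195.7  403.4] z 225.7 yaw [ 1.7992e+02 -1.0000e-02 -1.5349e+02] F [-0.1  0.2  0. ] w 0.08777691318257669
shift shares [-0.7338  0.421   0.212 ] turn share 0.9040636285324797
```

>>> play_rows:
  rows:
    - [[1,-0.07,0.04,0,0.08],[1,-0.14,0.08,0,0.16],[1,-0.21,0.12,0,0.24],[1,-0.28,0.16,0,0.32],[1,-0.35,0.2,0,0.4],[1,-0.42,0.24,0,0.48],[1,-0.49,0.28,0,0.56],[1,-0.55,0.32,0,0.64]]
  squeeze: 5

```text
time_s: 0.77
tcp_pos: [0.4744, -0.3405, 0.2263]
eef_rot: [180.0, -0.0, 152.5]
contact_force: [1.0, -0.4, 0.8]
gripper_width: 0.0397
gripper_force: 0.0
```

```bash
python3 -c "
from h import *
shift(np.load('t.npy'),(-68,0,120))"
```

```text
t 0.7667 tester [-99.2 103.5] z 226.3 yaw [ 1.8000e+02 -2.0000e-02  1.5255e+02] F [ 1.  -0.4  0.8] w 0.03969512372287223
shift shares [-0.0263  0.2146  0.2126] turn share 0.2761273750969791
```

>>> play_rows:
  rows:
    - [[1,0,0.05,0.02,0.06],[1,-0.01,0.1,0.06,0.12],[1,-0.015,0.15,0.1,0.18],[1,-0.02,0.19,0.14,0.24],[1,-0.026,0.21,0.18,0.264],[1,-0.026,0.21,0.21,0.264],[1,-0.026,0.21,0.21,0.264],[1,-0.026,0.21,0.21,0.264]]

```text
time_s: 1.43
tcp_pos: [0.5324, -0.2546, 0.1208]
eef_rot: [-179.9, -0.1, 130.2]
contact_force: [0.6, -0.8, 0.8]
gripper_width: 0.0006
gripper_force: 0.0
```

```bash
python3 -c "
from h import *
shift(np.load('t.npy'),(-68,0,20))"
```

```text
t 1.4333 tester [-68.7   4.4] z 120.8 yaw [-1.7990e+02 -1.0000e-01  1.3023e+02] F [ 0.6 -0.8  0.8] w 0.0005540272329868435
shift shares [0.0007 0.0092 0.2016] turn share 0.016437087982174185
```

>>> play_rows:
  rows:
    - [[1,0,0.005,0.03,0.01],[1,0,0.009,0.06,0.016],[1,0,0.009,0.09,0.016],[1,0,0.009,0.12,0.016],[1,0,0.009,0.14,0.016],[1,0,0.009,0.14,0.016],[1,0,0.009,0.14,0.016],[1,0,0.009,0.14,0.016]]

```text
time_s: 2.1
tcp_pos: [0.5372, -0.2522, 0.0528]
eef_rot: [179.9, 0.1, 128.8]
contact_force: [-0.4, 0.0, -0.5]
gripper_width: 0.0008
gripper_force: 0.0
```

```bash
python3 - <<'E'
from h import *
import cv2
shift(np.load('t.npy'),(-68,0,20))
a=r.capture("top")[180:355,280:480,::-1];b=r.capture("side")[180:380,205:435,::-1]
a=cv2.resize(a,(400,350),interpolation=2);b=cv2.resize(b,(400,348),interpolation=2)
cv2.imwrite("pics/c1.png",np.hstack([a[:348],b]))
E
```

```text
t 2.1 tester [-69.8  -0.8] z 52.8 yaw [1.7995e+02 8.0000e-02 1.2881e+02] F [-0.4  0.  -0.5] w 0.0007650881216682966
shift shares [ 0.0038 -0.0017  0.0656] turn share -2.2498709440656433e-05
```

View pics/c1.png

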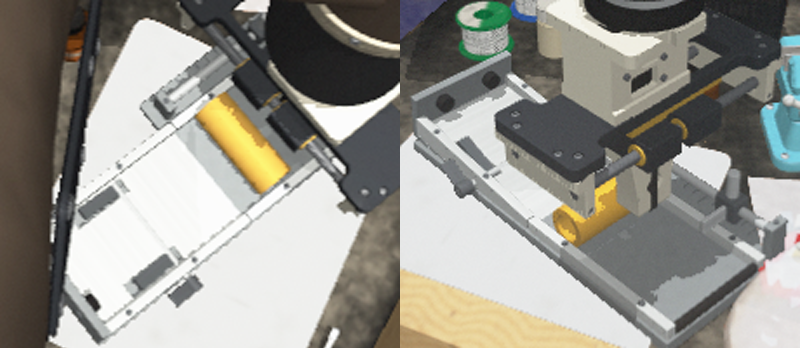

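The picture shows the closed fingers just behind the sleeve, at mid-lane (~(640,190) in the side half), and clear of the rider flag at ~(715,215). I'll descend now.

>>> play_rows:
  rows:
    - [[1,0,0,0.015,0],[1,0,0,0.03,0],[1,0,0,0.045,0],[1,0,0,0.06,0],[1,0,0,0.062,0],[1,0,0,0.062,0],[1,0,0,0.062,0],[1,0,0,0.062,0]]

```text
time_s: 2.87
tcp_pos: [0.5368, -0.2519, 0.0207]
eef_rot: [180.0, 0.0, 128.8]
contact_force: [0.6, -0.5, 0.5]
gripper_width: 0.0007
gripper_force: 0.0
```

```bash
python3 -c "
from h import *
shift(np.load('t.npy'),(-58,0,20))"
```

```text
t 2.8667 tester [-69.3  -0.7] z 20.7 yaw [1.7999e+02 2.0000e-02 1.2882e+02] F [ 0.6 -0.5  0.5] w 0.0006826028012992123
shift shares [ 0.0225 -0.0014  0.0015] turn share 1.8846015105098537e-05
```

>>> play_rows:
  rows:
    - [[1,0.002,0,0,0],[1,0.004,0,0,0],[1,0.006,0,0,0],[1,0.008,0,0,0],[1,0.01,0,0,0],[1,0.012,0,0,0],[1,0.014,0,0,0],[1,0.016,0,0,0]]

```text
time_s: 3.53
tcp_pos: [0.5314, -0.2455, 0.0206]
eef_rot: [180.0, 0.0, 128.8]
contact_force: [-0.3, 0.3, -0.1]
gripper_width: 0.0006
gripper_force: 0.0
```

>>> play_rows:
  rows:
    - [[1,0.002,0,0,0],[1,0.004,0,0,0],[1,0.006,0,0,0],[1,0.008,0,0,0],[1,0.01,0,0,0],[1,0.012,0,0,0],[1,0.014,0,0,0],[1,0.016,0,0,0]]

```text
time_s: 4.2
tcp_pos: [0.5264, -0.2393, 0.0206]
eef_rot: [180.0, 0.0, 128.8]
contact_force: [-0.3, -0.2, 0.0]
gripper_width: 0.0007
gripper_force: 0.1
```

>>> play_rows:
  rows:
    - [[1,0.003,0,0,0],[1,0.006,0,0,0],[1,0.009,0,0,0],[1,0.012,0,0,0],[1,0.015,0,0,0],[1,0.018,0,0,0],[1,0.021,0,0,0],[1,0.024,0,0,0]]

```text
time_s: 4.87
tcp_pos: [0.5189, -0.2299, 0.0206]
eef_rot: [-180.0, -0.0, 128.8]
contact_force: [0.6, -0.6, 0.3]
gripper_width: 0.0004
gripper_force: 0.1
```

>>> play_rows:
  rows:
    - [[1,0.003,0,0,0],[1,0.006,0,0,0],[1,0.009,0,0,0],[1,0.012,0,0,0],[1,0.015,0,0,0],[1,0.018,0,0,0],[1,0.021,0,0,0],[1,0.024,0,0,0]]

```text
time_s: 5.53
tcp_pos: [0.5113, -0.2205, 0.0206]
eef_rot: [-180.0, -0.0, 128.8]
contact_force: [-0.1, 1.0, -0.4]
gripper_width: 0.0005
gripper_force: 0.1
```

```bash
python3 - <<'E'
from h import *
import cv2
shift(np.load('t.npy'),(-20,0,21))
a=r.capture("top")[180:355,280:480,::-1];b=r.capture("side")[180:380,205:435,::-1]
a=cv2.resize(a,(400,350),interpolation=2);b=cv2.resize(b,(400,348),interpolation=2)
cv2.imwrite("pics/c2.png",np.hstack([a[:348],b]))
E
```

```text
t 5.5333 tester [-28.9  -0.5] z 20.6 yaw [-180.     -0.    128.81] F [-0.1  1.  -0.4] w 0.0005379053270064315
shift shares [ 0.0178 -0.001  -0.0009] turn share -3.349969399460309e-05
```

View pics/c2.png

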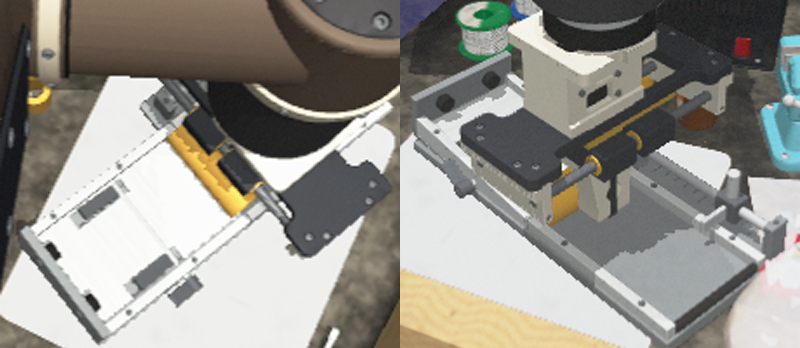

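The sleeve sits straight at the foot of the chute, right against the fingers (top half ~(210,170), side ~(565,210)). I'll push up the slope at 18 mm/s, rising along it.

>>> play_rows:
  rows:
    - [[1,0.003,0,-0.0004,0],[1,0.006,0,-0.0007,0],[1,0.009,0,-0.0011,0],[1,0.012,0,-0.0015,0],[1,0.015,0,-0.0018,0],[1,0.018,0,-0.0022,0],[1,0.021,0,-0.0026,0],[1,0.024,0,-0.003,0]]

```text
time_s: 6.3
tcp_pos: [0.5039, -0.2112, 0.0221]
eef_rot: [180.0, 0.0, 128.8]
contact_force: [0.7, -1.2, 0.1]
gripper_width: 0.0004
gripper_force: 0.4
```

>>> play_rows:
  rows:
    - [[1,0.003,0,-0.0004,0],[1,0.006,0,-0.0007,0],[1,0.009,0,-0.0011,0],[1,0.012,0,-0.0015,0],[1,0.015,0,-0.0018,0],[1,0.018,0,-0.0022,0],[1,0.021,0,-0.0026,0],[1,0.024,0,-0.003,0]]

```text
time_s: 6.97
tcp_pos: [0.4963, -0.2018, 0.0236]
eef_rot: [-180.0, 0.0, 128.8]
contact_force: [0.0, -1.6, 0.2]
gripper_width: 0.0005
gripper_force: 0.4
```

>>> play_rows:
  rows:
    - [[1,0.003,0,-0.0004,0],[1,0.006,0,-0.0007,0],[1,0.009,0,-0.0011,0],[1,0.012,0,-0.0015,0],[1,0.015,0,-0.0018,0],[1,0.018,0,-0.0022,0],[1,0.021,0,-0.0026,0],[1,0.024,0,-0.003,0]]

```text
time_s: 7.63
tcp_pos: [0.4888, -0.1925, 0.0251]
eef_rot: [180.0, 0.0, 128.8]
contact_force: [-0.7, -1.0, 0.6]
gripper_width: 0.0004
gripper_force: 0.4
```

>>> play_rows:
  rows:
    - [[1,0.003,0,-0.0004,0],[1,0.006,0,-0.0007,0],[1,0.009,0,-0.0011,0],[1,0.012,0,-0.0015,0],[1,0.015,0,-0.0018,0],[1,0.018,0,-0.0022,0],[1,0.021,0,-0.0026,0],[1,0.024,0,-0.003,0]]

```text
time_s: 8.3
tcp_pos: [0.4813, -0.1831, 0.0266]
eef_rot: [-180.0, -0.0, 128.8]
contact_force: [1.3, -0.9, -0.1]
gripper_width: 0.0001
gripper_force: 0.4
```

```bash
python3 - <<'E'
from h import *
import cv2
shift(np.load('t.npy'),(90.7,0,34))
a=r.capture("top")[180:355,280:480,::-1];b=r.capture("side")[180:380,205:435,::-1]
a=cv2.resize(a,(400,350),interpolation=2);b=cv2.resize(b,(400,348),interpolation=2)
cv2.imwrite("pics/c3.png",np.hstack([a[:348],b]))
E
```

```text
t 8.3 tester [19.1 -0.5] z 26.6 yaw [-180.     -0.    128.81] F [ 1.3 -0.9 -0.1] w 8.264402244896162e-05
shift shares [ 0.1432 -0.0011 -0.0148] turn share -7.381998572774642e-05
```

View pics/c3.png

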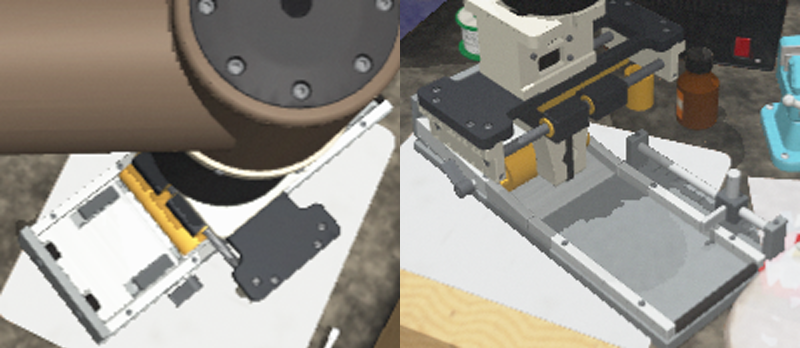

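The sleeve is square and in contact, just short of the tongues (top half ~(165,205)). I'll continue.

>>> play_rows:
  rows:
    - [[1,0.003,0,-0.0004,0],[1,0.006,0,-0.0007,0],[1,0.009,0,-0.0011,0],[1,0.012,0,-0.0015,0],[1,0.015,0,-0.0018,0],[1,0.018,0,-0.0022,0],[1,0.021,0,-0.0026,0],[1,0.024,0,-0.003,0]]

```text
time_s: 9.07
tcp_pos: [0.4738, -0.1738, 0.0281]
eef_rot: [180.0, 0.0, 128.8]
contact_force: [0.1, -0.5, 0.5]
gripper_width: 0.0005
gripper_force: 0.4
```

>>> play_rows:
  rows:
    - [[1,0.003,0,-0.0004,0],[1,0.006,0,-0.0007,0],[1,0.009,0,-0.0011,0],[1,0.012,0,-0.0015,0],[1,0.015,0,-0.0018,0],[1,0.018,0,-0.0022,0],[1,0.021,0,-0.0026,0],[1,0.024,0,-0.003,0]]

```text
time_s: 9.73
tcp_pos: [0.4659, -0.1644, 0.0295]
eef_rot: [-180.0, -0.0, 128.8]
contact_force: [1.9, -1.5, 0.4]
gripper_width: 0.0004
gripper_force: 0.7
```

>>> play_rows:
  rows:
    - [[1,0.003,0,-0.0004,0],[1,0.006,0,-0.0007,0],[1,0.009,0,-0.0011,0],[1,0.012,0,-0.0015,0],[1,0.015,0,-0.0018,0],[1,0.018,0,-0.0022,0],[1,0.021,0,-0.0026,0],[1,0.024,0,-0.003,0]]

```text
time_s: 10.4
tcp_pos: [0.4587, -0.1551, 0.0311]
eef_rot: [-180.0, -0.0, 128.8]
contact_force: [0.3, -1.2, 0.8]
gripper_width: 0.0007
gripper_force: 0.5
```

>>> play_rows:
  rows:
    - [[1,0.003,0,-0.0004,0],[1,0.006,0,-0.0007,0],[1,0.009,0,-0.0011,0],[1,0.012,0,-0.0015,0],[1,0.015,0,-0.0018,0],[1,0.018,0,-0.0022,0],[1,0.021,0,-0.0026,0],[1,0.024,0,-0.003,0]]

```text
time_s: 11.07
tcp_pos: [0.4512, -0.1457, 0.0326]
eef_rot: [180.0, 0.0, 128.8]
contact_force: [-0.0, -0.6, 0.5]
gripper_width: 0.0006
gripper_force: 0.5
```

```bash
python3 -c "
from h import *
shift(np.load('t.npy'),(90.7,0,34))"
```

```text
t 11.0667 tester [67.1 -0.5] z 32.6 yaw [180.     0.   128.81] F [-0.  -0.6  0.5] w 0.0005800379771907811
shift shares [ 0.0472 -0.0011 -0.0028] turn share -4.259432243316296e-05
```

>>> play_rows:
  rows:
    - [[1,0.003,0,-0.0004,0],[1,0.006,0,-0.0007,0],[1,0.009,0,-0.0011,0],[1,0.012,0,-0.0015,0],[1,0.015,0,-0.0018,0],[1,0.018,0,-0.0022,0],[1,0.021,0,-0.0026,0],[1,0.024,0,-0.003,0]]

```text
time_s: 11.73
tcp_pos: [0.4436, -0.1364, 0.0341]
eef_rot: [-180.0, -0.0, 128.8]
contact_force: [0.7, 0.0, 0.3]
gripper_width: 0.0001
gripper_force: 0.4
```

>>> play_rows:
  rows:
    - [[1,0.002,0,-0.0002,0],[1,0.004,0,-0.0005,0],[1,0.006,0,-0.0007,0],[1,0.008,0,-0.001,0],[1,0.01,0,-0.0012,0],[1,0.012,0,-0.0015,0],[1,0.014,0,-0.0017,0],[1,0.016,0,-0.002,0]]

```text
time_s: 12.4
tcp_pos: [0.4386, -0.1302, 0.035]
eef_rot: [-180.0, -0.0, 128.8]
contact_force: [0.7, 0.4, 0.6]
gripper_width: 0.0003
gripper_force: 0.1
```

```bash
python3 -c "
from h import *
shift(np.load('t.npy'),(90.7,0,34))"
```

```text
t 12.4 tester [87.1 -0.5] z 35.0 yaw [-1.7999e+02 -1.0000e-02  1.2881e+02] F [0.7 0.4 0.6] w 0.0003339177398074968
shift shares [ 0.0072 -0.0009  0.002 ] turn share -9.890475546094556e-05
```

>>> play_rows:
  rows:
    - [[1,0.001,0,0,0],[1,0.002,0,0,0],[1,0.003,0,0,0],[1,0.004,0,0,0],[1,0.005,0,0,0],[1,0.006,0,0,0],[1,0.006,0,0,0],[1,0.006,0,0,0]]

```text
time_s: 13.07
tcp_pos: [0.437, -0.1279, 0.0351]
eef_rot: [180.0, 0.0, 128.8]
contact_force: [-0.1, -0.4, 0.4]
gripper_width: 0.0003
gripper_force: 0.3
```

```bash
python3 - <<'E'
from h import *
import cv2
shift(np.load('t.npy'),(90.7,0,34))
a=r.capture("top")[240:355,280:400,::-1];b=r.capture("side")[190:300,205:335,::-1]
a=cv2.resize(a,(400,383),interpolation=2);b=cv2.resize(b,(400,338),interpolation=2)
cv2.imwrite("pics/c4.png",np.hstack([a[:338],b]))
E
```

```text
t 13.0667 tester [89.9 -0.6] z 35.1 yaw [1.7999e+02 1.0000e-02 1.2881e+02] F [-0.1 -0.4  0.4] w 0.00026457236746423496
shift shares [ 0.0016 -0.0012  0.0022] turn share -3.9658137568761916e-05
```

View pics/c4.png

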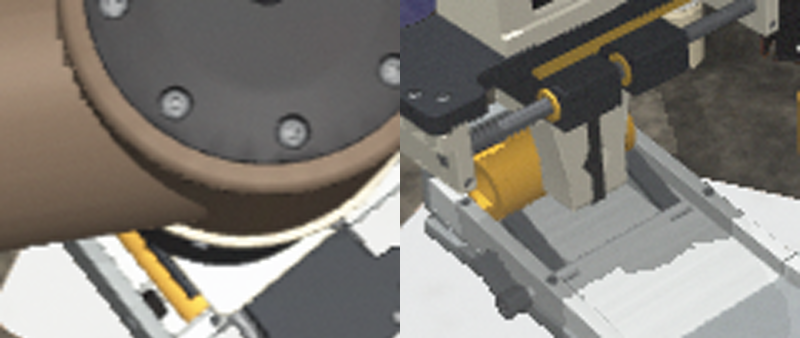

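The sleeve is close to the right-hand buffer (top half ~(155,303) with the sleeve edge at ~(180,290)). It isn't firmly seated yet, so I'll keep going slowly.

>>> play_rows:
  rows:
    - [[1,0.001,0,0,0],[1,0.002,0,0,0],[1,0.003,0,0,0],[1,0.004,0,0,0],[1,0.005,0,0,0],[1,0.006,0,0,0],[1,0.006,0,0,0],[1,0.006,0,0,0]]

```text
time_s: 13.83
tcp_pos: [0.4354, -0.126, 0.0352]
eef_rot: [180.0, 0.0, 128.8]
contact_force: [2.8, -7.3, -0.5]
gripper_width: -0.0
gripper_force: 2.9
```

Force is 7.8 N, so the sleeve is on the stop. I'll back off slowly and check the catch.

>>> play_rows:
  rows:
    - [[1,0,0,0,0],[1,0,0,0,0],[1,-0.002,0,0,0],[1,-0.004,0,0,0],[1,-0.006,0,0,0],[1,-0.009,0,0,0],[1,-0.012,0,0,0],[1,-0.015,0,0,0]]

```text
time_s: 14.5
tcp_pos: [0.4397, -0.1315, 0.035]
eef_rot: [-180.0, -0.0, 128.8]
contact_force: [-0.0, -0.5, 0.5]
gripper_width: 0.0004
gripper_force: 0.0
```

>>> play_rows:
  rows:
    - [[1,-0.003,0,0,0],[1,-0.006,0,0,0],[1,-0.009,0,0,0],[1,-0.01,0,0,0],[1,-0.01,0,0,0],[1,-0.01,0,0,0],[1,-0.01,0,0,0],[1,-0.01,0,0,0]]

```text
time_s: 15.17
tcp_pos: [0.4428, -0.1353, 0.0351]
eef_rot: [180.0, 0.0, 128.8]
contact_force: [0.6, -0.1, -0.2]
gripper_width: 0.0012
gripper_force: 0.0
```

```bash
python3 - <<'E'
from h import *
import cv2
shift(np.load('t.npy'),(90.7,0,34))
a=r.capture("top")[240:355,280:400,::-1];b=r.capture("side")[190:300,205:335,::-1]
a=cv2.resize(a,(400,383),interpolation=2);b=cv2.resize(b,(400,338),interpolation=2)
cv2.imwrite("pics/c5.png",np.hstack([a[:338],b]))
E
```

```text
t 15.1667 tester [80.5 -0.6] z 35.1 yaw [180.     0.   128.81] F [ 0.6 -0.1 -0.2] w 0.0011694551699146765
shift shares [ 0.0204 -0.0011  0.0022] turn share -5.71679786954224e-05
```

View pics/c5.png

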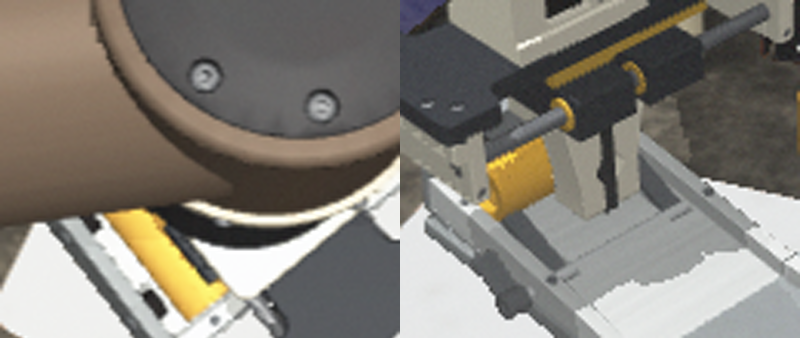

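After the fingers backed off 12 mm the sleeve stays at the buffers (top ~(155,300)), and the tongues stand up (~(545,240) and (655,180) in the side half). I'll lift and go to the rider.

>>> play_rows:
  rows:
    - [[1,0,0,-0.01,0],[1,0,0,-0.03,0],[1,0,0,-0.06,0],[1,0,0,-0.1,0],[1,0,0,-0.14,0],[1,0,0,-0.17,0],[1,0,0,-0.17,0],[1,0,0,-0.17,0]]

```text
time_s: 15.93
tcp_pos: [0.4434, -0.1352, 0.1211]
eef_rot: [179.9, 0.1, 128.8]
contact_force: [-0.4, -0.0, -0.3]
gripper_width: 0.0004
gripper_force: 0.0
```

```bash
python3 -c "
from h import *
shift(np.load('t.npy'),(-125,-54,120))"
```

```text
t 15.9333 tester [80.2 -1. ] z 121.1 yaw [1.7987e+02 7.0000e-02 1.2881e+02] F [-0.4 -0.  -0.3] w 0.0003982815887817102
shift shares [-0.4103  0.106   0.003 ] turn share -7.98743912870874e-05
```

>>> play_rows:
  rows:
    - [[1,-0.03,0.01,0,0],[1,-0.08,0.02,0,0],[1,-0.13,0.03,0,0],[1,-0.19,0.05,0,0],[1,-0.25,0.06,0,0],[1,-0.31,0.08,0,0],[1,-0.36,0.09,0,0],[1,-0.41,0.106,0,0]]

```text
time_s: 16.6
tcp_pos: [0.6127, -0.2629, 0.1184]
eef_rot: [-179.9, -0.1, 128.8]
contact_force: [0.2, -0.0, 0.1]
gripper_width: 0.0003
gripper_force: 0.0
```

>>> play_rows:
  rows:
    - [[1,0,0,0,0],[1,0,0,0,0],[1,0,0,0,0],[1,0,0,0.02,0],[1,0,0,0.04,0],[1,0,0,0.06,0],[1,0,0,0.08,0],[1,0,0,0.08,0]]

```text
time_s: 17.27
tcp_pos: [0.6108, -0.2611, 0.0771]
eef_rot: [-179.9, -0.2, 128.8]
contact_force: [0.5, 0.5, -0.0]
gripper_width: 0.0005
gripper_force: 0.0
```

```bash
python3 - <<'E'
from h import *
import cv2
shift(np.load('t.npy'),(-125,-54,51))
a=r.capture("top")[170:355,280:480,::-1];b=r.capture("side")[180:390,205:455,::-1]
a=cv2.resize(a,(370,342),interpolation=2);b=cv2.resize(b,(430,361),interpolation=2)[:342]
cv2.imwrite("pics/c6.png",np.hstack([a,b]))
E
```

```text
t 17.2667 tester [-122.9  -52.5] z 77.1 yaw [-179.86   -0.19  128.8 ] F [ 0.5  0.5 -0. ] w 0.0004862840502584572
shift shares [-0.0045  0.0031  0.0521] turn share -0.00020747560129343325
```

View pics/c6.png

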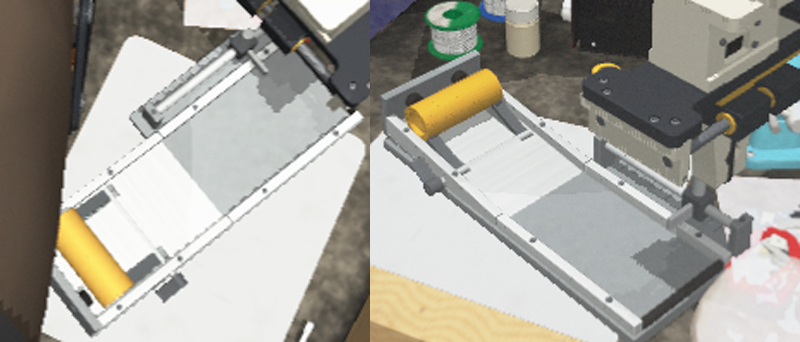

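The sleeve is held at the stop with both tongues up behind it (side ~(455,100)). The fingers are just behind the rider post (side ~(700,185)). Next: descend behind the post.

>>> play_rows:
  rows:
    - [[1,-0.006,0.003,0,0],[1,-0.008,0.003,0,0],[1,-0.008,0.003,0.01,0],[1,-0.008,0.003,0.025,0],[1,-0.008,0.003,0.04,0],[1,-0.008,0.003,0.05,0],[1,-0.008,0.003,0.05,0],[1,-0.008,0.003,0.05,0]]

```text
time_s: 18.03
tcp_pos: [0.6159, -0.264, 0.0543]
eef_rot: [-179.9, -0.1, 128.8]
contact_force: [-0.2, -0.0, 0.2]
gripper_width: 0.0004
gripper_force: 0.0
```

>>> play_rows:
  rows:
    - [[1,0.003,0,0,0],[1,0.006,0,0,0],[1,0.009,0,0,0],[1,0.012,0,0,0],[1,0.015,0,0,0],[1,0.018,0,0,0],[1,0.021,0,0,0],[1,0.024,0,0,0]]

```text
time_s: 18.7
tcp_pos: [0.6088, -0.2546, 0.0552]
eef_rot: [180.0, 0.0, 128.8]
contact_force: [0.7, -0.4, -0.0]
gripper_width: 0.0004
gripper_force: 0.4
```

>>> play_rows:
  rows:
    - [[1,0.004,0,0,0],[1,0.009,0,0,0],[1,0.014,0,0,0],[1,0.019,0,0,0],[1,0.024,0,0,0],[1,0.029,0,0,0],[1,0.034,0,0,0],[1,0.039,0,0,0]]

```text
time_s: 19.37
tcp_pos: [0.5965, -0.2393, 0.0551]
eef_rot: [180.0, 0.0, 128.8]
contact_force: [0.7, -0.5, -0.2]
gripper_width: 0.0008
gripper_force: 0.4
```

```bash
python3 -c "
from h import *
shift(np.load('t.npy'),(-33.5,-54,51))"
```

```text
t 19.3667 tester [-96.8 -55.1] z 55.1 yaw [1.7999e+02 1.0000e-02 1.2881e+02] F [ 0.7 -0.5 -0.2] w 0.0008078640502497797
shift shares [ 0.1267 -0.0022  0.0082] turn share -7.532580144142515e-06
```

>>> play_rows:
  rows:
    - [[1,0.005,0,0,0],[1,0.01,0,0,0],[1,0.015,0,0,0],[1,0.02,0,0,0],[1,0.025,0,0,0],[1,0.03,0,0,0],[1,0.035,0,0,0],[1,0.04,0,0,0]]

```text
time_s: 20.03
tcp_pos: [0.5838, -0.2237, 0.0551]
eef_rot: [180.0, 0.0, 128.8]
contact_force: [1.0, -0.7, 0.0]
gripper_width: 0.0008
gripper_force: 0.4
```

>>> play_rows:
  rows:
    - [[1,0.005,0,0,0],[1,0.01,0,0,0],[1,0.015,0,0,0],[1,0.02,0,0,0],[1,0.025,0,0,0],[1,0.03,0,0,0],[1,0.035,0,0,0],[1,0.04,0,0,0]]

```text
time_s: 20.7
tcp_pos: [0.5713, -0.2081, 0.0551]
eef_rot: [180.0, 0.0, 128.8]
contact_force: [0.5, -1.2, 0.2]
gripper_width: 0.0006
gripper_force: 0.4
```

>>> play_rows:
  rows:
    - [[1,0.004,0,0,0],[1,0.008,0,0,0],[1,0.012,0,0,0],[1,0.016,0,0,0],[1,0.02,0,0,0],[1,0.024,0,0,0],[1,0.028,0,0,0],[1,0.032,0,0,0]]

```text
time_s: 21.37
tcp_pos: [0.5613, -0.1957, 0.0551]
eef_rot: [180.0, 0.0, 128.8]
contact_force: [1.1, -0.9, -0.0]
gripper_width: 0.0003
gripper_force: 0.4
```

```bash
python3 -c "
from h import *
shift(np.load('t.npy'),(-33.5,-54,51))"
```

```text
t 21.3667 tester [-40.9 -55. ] z 55.1 yaw [180.     0.   128.81] F [ 1.1 -0.9 -0. ] w 0.0003173386703679487
shift shares [ 0.0148 -0.0021  0.0082] turn share -0.00010811730669572248
```

>>> play_rows:
  rows:
    - [[1,0.0015,0,0,0],[1,0.003,0,0,0],[1,0.0045,0,0,0],[1,0.006,0,0,0],[1,0.0075,0,0,0],[1,0.009,0,0,0],[1,0.0105,0,0,0],[1,0.012,0,0,0]]

```text
time_s: 22.03
tcp_pos: [0.5576, -0.1911, 0.055]
eef_rot: [-180.0, -0.0, 128.8]
contact_force: [0.7, 0.1, -1.2]
gripper_width: 0.0006
gripper_force: 0.4
```

>>> play_rows:
  rows:
    - [[1,0.001,0,0,0],[1,0.002,0,0,0],[1,0.003,0,0,0],[1,0.004,0,0,0],[1,0.004,0,0,0],[1,0.004,0,0,0],[1,0.004,0,0,0],[1,0.004,0,0,0]]

```text
time_s: 22.7
tcp_pos: [0.5563, -0.1896, 0.055]
eef_rot: [-180.0, -0.0, 128.8]
contact_force: [-0.3, -0.5, -0.5]
gripper_width: 0.0008
gripper_force: 0.2
```

Not on the stop yet, so I'll creep forward 2 mm at a time.

>>> play_rows:
  rows:
    - [[1,0.001,0,0,0],[1,0.002,0,0,0],[1,0.003,0,0,0],[1,0.004,0,0,0],[1,0.004,0,0,0],[1,0.004,0,0,0],[1,0.004,0,0,0],[1,0.004,0,0,0]]

```text
time_s: 23.37
tcp_pos: [0.5558, -0.1887, 0.0552]
eef_rot: [180.0, 0.1, 128.8]
contact_force: [2.1, -5.6, -2.4]
gripper_width: 0.0005
gripper_force: 3.1
```

>>> play_rows:
  rows:
    - [[1,-0.003,0,0,0],[1,-0.008,0,0,0],[1,-0.014,0,0,0],[1,-0.02,0,0,0],[1,-0.02,0,-0.03,0],[1,-0.02,0,-0.08,0],[1,-0.02,0,-0.14,0],[1,-0.02,0,-0.2,0]]

```text
time_s: 24.03
tcp_pos: [0.5609, -0.1959, 0.1557]
eef_rot: [-179.9, -0.1, 128.8]
contact_force: [0.9, 0.7, 0.2]
gripper_width: 0.0003
gripper_force: 0.0
```

>>> play_rows:
  rows:
    - [[1,-0.06,0,-0.02,0],[1,-0.12,0,-0.04,0],[1,-0.18,0,-0.06,0],[1,-0.23,0,-0.06,0],[1,-0.25,0,-0.06,0],[1,-0.25,0,-0.06,0],[1,-0.25,0,-0.06,0],[1,-0.25,0,-0.06,0]]

```text
time_s: 24.7
tcp_pos: [0.639, -0.2926, 0.1845]
eef_rot: [-180.0, -0.1, 128.8]
contact_force: [-0.4, -0.2, -0.1]
gripper_width: 0.0006
gripper_force: 0.0
```

```bash
python3 - <<'E'
from h import *
import cv2
t=np.load('t.npy');shift(t,(-33.5,-54,51))
a=r.capture("side");b=r.capture("top");cv2.imwrite("pics/e.png",b[:,:,::-1]);cv2.imwrite("pics/es.png",a[:,:,::-1])
# dark post/block near expected zero, bronze sleeve pixels (side)
print("post top expected px side",proj("side",w(t,(-19,-60,65))).round(1),"block",proj("side",w(t,(-19,-60,34))).round(1))
u,v=proj("side",w(t,(-19,-60,55))).astype(int)
print(a[v-14:v+10:2,u-10:u+14:2].mean(2).astype(int))
h=cv2.cvtColor(a,cv2.COLOR_RGB2HSV);m=(h[...,0]>12)&(h[...,0]<30)&(h[...,1]>180)&(h[...,2]>90);m[:, :205]=0;m[:200]=0;m[290:]=0;m[:,330:]=0
n,l,s,c=cv2.connectedComponentsWithStats(m.astype(np.uint8));i=1+s[1:,4].argmax();print("sleeve",s[i],c[i],"expected",proj("side",w(t,(116.2,0,42.4))),proj("side",w(t,(112.2,0,42))))
E
```

```text
t 24.7 tester [-165.1  -54.8] z 184.5 yaw [-1.7997e+02 -7.0000e-02  1.2881e+02] F [-0.4 -0.2 -0.1] w 0.0005779166981589594
shift shares [ 0.2629 -0.0015  0.2674] turn share -2.0311208283431646e-05
post top expected px side [348.5 250.6] block [348.3 268.6]
[[116 119 118 118 107  93  88 113 113 114 105 114]
 [112 109 112 111 107 104 114 121 118 118 111 122]
 [107 101 107 115 125 127 131 132 118 107 111 120]
 [ 92  98 107 101 195 217 221 119 115 111 112 107]
 [ 92 100 112 106 221 223 222 142  99  98 104 104]
 [ 96 103 113 112 141 138 147 107  96  93 101 106]
 [103 102 100 169 142 151 140 102 106 107 104 108]
 [227 121 126 162 143 151 139 107 102 108 113 113]
 [163 142 137 104 144 148 140 118 106 105 106 104]
 [167 148 118 115 145 148 138 103 228 228 201 107]
 [113  91 114 115 143 146 135  89  80 109 231 231]
 [109  81  82 107 115 119 115 115 114  80 232 232]]
sleeve [236 225  45  19 221] [258.77375566 232.91855204] expected [252.61062412 240.55469995] [254.33755308 241.93993095]
```

The rider post is at its predicted zero pixel (348,250). The sleeve was held behind the raised tongues in the last picture, and nothing has touched it since. I'll hand in.

```bash
python3 -c "
from plant import r
print(r.close_job())"
```

```text
the job is handed in; nothing more can be done
None
```

The job is handed in at about 25 s: the sleeve was pushed to its stop and is held by the raised catch, the rider was then pushed back to zero against its stop, and the bottle, tub and spare bush were left alone.

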